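# Nest the graded square steel pots

### The job

Put the set of three square steel pots away as one nest: the medium pot standing inside the large one, and the small pot, which has been left lying on its side, standing upright inside the medium one, each resting fully on the floor of the pot around it. Do not force a pot that has caught on a rim or tip the large pot over; leave the large pot standing on the bench and do not disturb the stapler, timer and scissors.

Things in the scene. Friction and masses are not known exactly. Their poses are not given: they have to be found in the camera images.
- pot_large: large pot, plain stainless steel, open top, square with bevelled corners: 74 x 74 mm outside, 70 mm tall, the widest and lowest, upright and empty, loose, 0.4 kg. Walls and floor 2.5 mm thick, opening 69 x 69 mm, bevels take 14 mm off each corner. Origin: centre of the underside; z up to the mouth; x, y square to the flat walls. A quarter turn makes no difference to any pot
- pot_medium: medium pot, same make: 66 x 66 mm outside, opening 61 x 61 mm, bevels 11.7 mm, 115 mm tall, 0.15 to 0.3 kg, upright and empty. Fits the large pot with 1.5 mm play each side, flat walls parallel; seated, its underside is 2.5 mm above the large pot's and it stands 47 mm out of it. Origin: centre of the underside; z to the mouth; x, y square to the flat walls
- pot_small: small pot, same make: 58 x 58 mm outside, bevels 9.3 mm, 160 mm tall, 0.14 to 0.27 kg, lying on a flat side, mouth to the front right (-x -y). Fits the medium pot with 1.5 mm play each side; seated, its underside is 2.5 mm above the medium pot's and it stands 47 mm out. Origin: centre of the underside (closed end); z along its length to the mouth, level now; x, y square to the walls
- stapler: bystander: black stapler, 137 x 38 x 42 mm, loose on the bench at the front; origin under its middle
- timer: bystander: small white timer lying flat, 66 x 72 x 16 mm, loose on the bench; origin under its middle
- scissors: bystander: scissors with blue handles lying flat, 87 x 199 x 9 mm, loose on the bench at the front; origin under its middle
Not all that is in view belongs to the job. Leave any green look-alike of the pot_medium alone.

How it is judged:
By the outcome, as a careful person would: the job done as asked, in the order asked, and still so for the second after the job is handed in, with the robot touching nothing.
It also fails if it takes over 72 s, if anything falls off the work surface, if the arm or the gripper's body presses on something with over 40 N, if the wrist force passes 120 N, or if a joint passes its speed limit or range.

### The arm

A 6-joint arm with a two-finger parallel gripper is mounted at the origin on a cart in front of the work surface, level with it; the furniture and walls round the work are solid. World frame = base frame: x ahead of the robot, y to its left, z up, the work surface at z = 0. Lengths are in mm, angles in degrees, forces in N, time in s.
With the tool pointing down it reaches from about 300 to 850 mm from the base axis. Payload 4.2 kg.
Tool frame: the origin (TCP) lies at the very end of the fingers, on their centre line; the grasp point (between the pads) lies 19 mm behind it (env.grasp_offset is the distance from the TCP to the grasp point, in mm); z points along the fingers, y is the line along which they close (so a half turn about z gives the same grasp; the last joint's range is limited). The gripper opens to 91 mm and grips with 3 to 60 N. Pads are 32 mm wide; open, the fingers measure 118 mm over their backs; the gripper's body (76 mm by 178 mm) begins 60 mm behind the grasp point.
Start: joints at [-77.922, 18.312, 89.639, -0, 72.044, -1.146], TCP at [131.537, -559.769, 213.976] pointing down, gripper open.
Joint ranges: [-177.97, 177.97], [-48.28, 115.42], [12.27, 149.76], [-77.06, 257.06], [2.81, 150.46], [-146.56, 146.56]. Speed limits (degrees/s): [147.25, 147.25, 180, 180, 180, 180].

### API

Orientations are given as [roll, pitch, yaw] about the fixed x, y, z axes, in that order (R = Rz(yaw) Ry(pitch) Rx(roll)).
In Python, from workcell import env, eyes gives the robot as it stands.
- The arm moves only by the tool send_rows, never from a script. Its arguments are lists of equal length, an entry for each row: "grip": the opening, from -1 (shut) to 1 (fully open), so that 0 is half open; "xyz": the shift along the world's x, y, z in m, a list of three; "yaw": the turn about the world's z in degrees. A call has 1 to 8 rows; each row is the pose to reach, as a shift and turn from the pose commanded when the call began; what a row does not reach only later rows make up. A row lasts 1/12 s, in which the tool goes at most 41.7 mm and 7.16 degrees, less where a joint would pass 70% of its speed; a pose out of reach is approached as far as the arm can. A call with a gripper value outside its range is refused whole. The fingers move at their own pace and stop on an object; "grip_force" is the grip in N (left out, the last holds). Time passes only in rows, so rows that repeat a pose let the fingers close. It gives the time, the measured TCP pose, the force, the opening and the grip force at its end, in the units of the state.
- env.state(): the state, without advancing time (a new reading comes with each control period).
- eyes.grab_frame(name): name is "side" or "top"; returns a dict with "frame" (480x640x3 uint8, red, green, blue), "fx", "fy", "cx", "cy" (pixels), "pose" (4x4, takes a point from camera to world coordinates). Camera axes: x right, y down, z forward; pixel columns grow to the right and rows downward; lengths in mm; the calibration is good to about 2 mm. A picture is of the moment at which its call begins. There is no depth.
- env.job_done(): hands the job in; it is judged then, once.
The state is a dict: "time_s": time; "qpos": joint angles; "qvel": joint speeds; "effort": joint torques, N m; "ee_pos": TCP position; "ee_rot": TCP orientation; "force": force on the tool from outside, world axes, zero at the start; "torque": the same for the moment, N m; "gripper_width": finger opening in mm; "gripper_force": force on a finger pad.
Only numpy, scipy, OpenCV 4.12 (cv2) and the standard library are available. Lean on these libraries where they do the work, as an engineer would, in place of code of your own. Each camera call takes 0.05 s, during which the arm holds its last target. There are 200 camera calls.

## Working session

There is one attempt and no reset: what is moved stays moved. The work goes in short steps, Python scripts to look and compute and a tool call to move; the robot and the scene stay as the last step left them, time stands still between calls to the robot, and variables do not carry over. Pictures are saved under pics/ and viewed, at most 10 in all, crops included, and the job is handed in when it is done.

Besides the shell and the picture viewer there is one more tool, called after "Emit:" by a JSON object that holds its "op" and its "data", one argument or row to a line. send_rows: Moves the arm, as the interface text tells. Its arguments: {"type":"object","properties":{"grip":{"type":"array"},"xyz":{"type":"array"},"yaw":{"type":"array"},"grip_force":{"type":"number"}},"required":["grip","xyz","yaw"]}

```bash
mkdir -p pics; ls; python3 - <<'E'
from workcell import env, eyes
import cv2,numpy as np
for n in("top","side"):
    f=eyes.grab_frame(n); cv2.imwrite(f"pics/{n}0.png",f["frame"][:,:,::-1]); print(n,f["fx"],f["fy"],f["cx"],f["cy"]);print(np.round(f["pose"],3).tolist())
print(env.state(), env.grasp_offset)
E
```

```text
pics
top 613.607080490489 613.607080490489 317.4121750245795 243.97991450560278
[[-0.022, -0.998, 0.064, 431.995], [-1.0, 0.022, 0.011, 97.059], [-0.012, -0.064, -0.998, 1383.737], [0.0, 0.0, 0.0, 1.0]]
side 491.2517600511198 491.2517600511198 315.78637942919084 243.4573690177685
[[-1.0, 0.013, -0.007, 547.001], [0.014, 0.601, -0.799, 798.272], [-0.006, -0.799, -0.601, 591.843], [0.0, 0.0, 0.0, 1.0]]
{'time_s': 0.1, 'qpos': array([-7.79212257e+01,  1.83470664e+01,  8.96989652e+01, -1.25010269e-03,
        7.20429908e+01, -1.14416445e+00]), 'qvel': array([-0.02626344, -0.10776053, -0.19104715,  0.06188688, -0.05079965,
        0.00310421]), 'effort': array([ 1.33636581e-04, -4.13333666e+01, -2.32510132e+01,  7.28654210e-02,
        4.22020792e-02, -5.55460599e-05]), 'ee_pos': array([ 131.4440246 , -559.31848841,  213.21654085]), 'ee_rot': array([-1.79910972e+02, -5.89238015e-04,  1.32233246e+01]), 'force': array([0.1415065 , 0.82483578, 0.59287752]), 'torque': array([-0.02703544, -0.01594043,  0.00595274]), 'gripper_force': 0.0, 'gripper_width': 90.91573175221929} 18.8
```

View pics/top0.png

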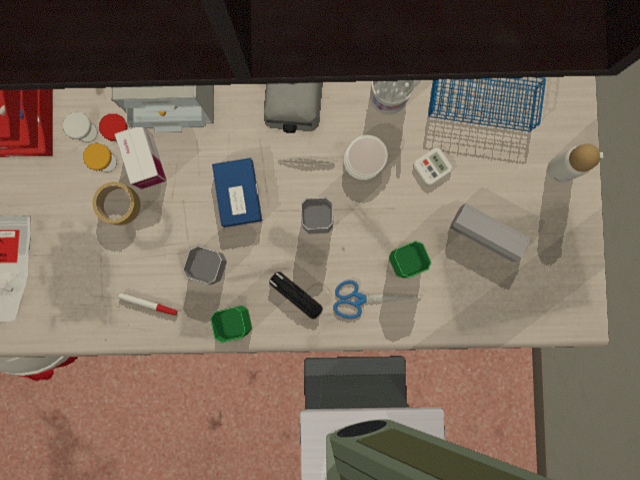

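View pics/side0.png

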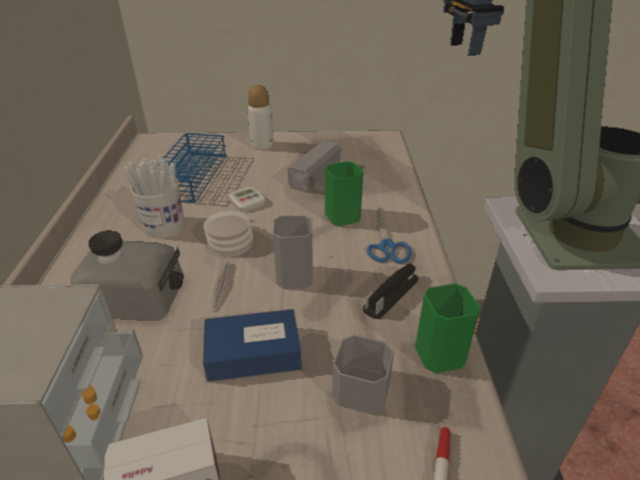

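Top view: large pot at about (205,265), medium at (317,214), and the small one lying around (490,233) with its mouth to the lower right. The green look-alikes are at (410,260) and (231,323). They are excluded by colour. Next I enlarge the three steel pots to confirm and measure them.

```bash
cat > h.py <<'E'
import cv2,numpy as np
from workcell import env,eyes
def ray(f,uv,z):
    P=np.array(f["pose"]);d=P[:3,:3]@np.array([(uv[0]-f["cx"])/f["fx"],(uv[1]-f["cy"])/f["fy"],1]);o=P[:3,3]
    return (o+d*(z-o[2])/d[2])[:2]
def mask(f):
    h=cv2.cvtColor(f["frame"],cv2.COLOR_RGB2LAB).astype(int)
    m=((abs(h[...,2]-128)<6)&(abs(h[...,1]-128)<6)).astype(np.uint8)*255
    return cv2.morphologyEx(m,cv2.MORPH_OPEN,np.ones((3,3)))
E
python3 - <<'E'
from h import *
f=eyes.grab_frame("top");g=eyes.grab_frame("side")
m=mask(f)
tiles=[]
for (u,v) in((205,265),(317,214),(490,233)):
    s=50
    lab=cv2.connectedComponents(m[v-s:v+s,u-s:u+s])[1]
    L=lab[s-20:s+20,s-20:s+20];k=np.bincount(L[L>0]).argmax()
    c=max(cv2.findContours((lab==k).astype(np.uint8),0,2)[0],key=cv2.contourArea)
    r=cv2.minAreaRect(c);print((u,v),np.round(r[0],1)+[u-s,v-s],np.round(r[1],1),round(r[2],1),cv2.contourArea(c))
    im=f["frame"][v-s:v+s,u-s:u+s,::-1]
    im=cv2.resize(im,(400,400)[:2],interpolation=cv2.INTER_CUBIC)
    im=cv2.resize(im,(266,266)) if 0 else im
    b=im.copy();cv2.drawContours(b,[c*4+2],-1,(0,0,255),1)
    tiles.append(b[66:332,66:332] if u<400 else b[66:332,30:396])
cv2.imwrite("pics/crop1.png",cv2.resize(np.hstack(tiles),None,fx=.89,fy=.89))
E
```

```text
(205, 265) [204.5 265.3] [38.1 31.6] 17.4 866.5
(317, 214) [316.5 215.5] [33. 29.] 90.0 770.5
(490, 233) [477.  239.5] [10.6  4.9] 45.0 26.0
```

View pics/crop1.png

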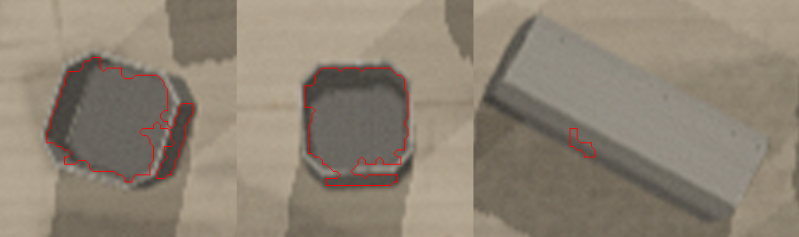

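The crop confirms the set. The large pot's rim is centred near px (203.5,265.1), turned about 17° in the image. The medium pot's rim is near (317.2,214.2) and roughly square to the image. The small pot's top face is centred near (493.3,231.0), with its mouth end to the lower right.

```bash
python3 - <<'E'
from h import *
f=eyes.grab_frame("top")
cv=lambda u0,v0,x0,p:(u0+(p[0]-x0)/3.56,v0+p[1]/3.56)
def show(n,t,pts,z):
    w=np.array([ray(f,cv(*t,p),z) for p in pts]);print(n,np.round(w,1).tolist(),"mean",w.mean(0).round(1))
    for a in range(len(w)):
        d=w[(a+1)%len(w)]-w[a];print("  len %.1f ang %.1f"%(np.hypot(*d),np.degrees(np.arctan2(d[1],d[0]))))
show("large wall mids",(171.5,231.5,0),[(130,64),(171,138),(97,176),(57,100)],70)
show("large top/bot wall",(171.5,231.5,0),[(95,53),(165,75),(133,187),(62,165)],70)
show("med",(283.5,180.5,236.7),[(303,66),(412,66),(412,174),(303,174)],115)
show("small",(447.5,199.5,473.4),[(538,15),(768,145),(737,207),(503,80)],58)
E
```

```text
large wall mids [[510.2, 346.3], [465.0, 322.0], [443.1, 366.9], [489.4, 390.7]] mean [476.9 356.5]
  len 51.3 ang -151.7
  len 49.9 ang 116.0
  len 52.0 ang 27.2
  len 49.0 ang -64.9
large top/bot wall [[517.3, 367.4], [503.0, 325.2], [436.0, 345.3], [450.2, 388.0]] mean [476.6 356.5]
  len 44.5 ang -108.7
  len 69.9 ang 163.4
  len 45.0 ang 71.7
  len 70.2 ang -17.0
med [[608.3, 140.3], [606.8, 76.6], [543.5, 78.1], [544.9, 141.6]] mean [575.9 109.2]
  len 63.7 ang -91.3
  len 63.4 ang 178.7
  len 63.5 ang 88.7
  len 63.4 ang -1.1
small [[597.7, -212.1], [515.3, -348.0], [478.2, -327.7], [558.5, -189.4]] mean [ 537.4 -269.3]
  len 159.0 ang -121.2
  len 42.3 ang 151.3
  len 160.0 ang 59.9
  len 45.3 ang -30.0
```

Emit:
{"op": "send_rows", "data": {
  "grip": [1, 1, 1, 1, 1, 1, 1, 1],
  "xyz": [
    [0.0325, 0.025, 0],
    [0.065, 0.05, 0],
    [0.0975, 0.075, 0],
    [0.13, 0.1, 0],
    [0.1625, 0.125, 0],
    [0.195, 0.15, 0],
    [0.2275, 0.175, 0],
    [0.26, 0.2, 0]
  ],
  "yaw": [-4, -8, -12, -16, -20, -24, -28, -31.2],
  "grip_force": 10
}}

```text
time_s: 0.92
ee_pos: [392.8, -358.2, 214.1]
ee_rot: [180.0, -0.0, -18.2]
force: [0.7, -0.3, -0.2]
gripper_width: 91.4
gripper_force: 0.0
```

Emit:
{"op": "send_rows", "data": {
  "grip": [1, 1, 1, 1, 1, 1, 1, 1],
  "xyz": [
    [0.0105, 0.04, 0],
    [0.021, 0.08, 0],
    [0.0315, 0.12, 0],
    [0.042, 0.16, 0],
    [0.0525, 0.2, 0],
    [0.063, 0.24, 0],
    [0.0735, 0.28, 0],
    [0.085, 0.32, 0]
  ],
  "yaw": [0, 0, 0, 0, 0, 0, 0, 0]
}}

```text
time_s: 1.58
ee_pos: [476.4, -37.8, 214.1]
ee_rot: [180.0, -0.0, -18.0]
force: [0.1, -1.0, -0.3]
gripper_width: 91.3
gripper_force: 0.0
```

Emit:
{"op": "send_rows", "data": {
  "grip": [1, 1, 1, 1, 1, 1, 1, 1],
  "xyz": [
    [0, 0.04, 0],
    [0, 0.08, 0],
    [0, 0.12, 0],
    [0, 0.16, 0],
    [0, 0.2, 0],
    [0, 0.24, 0],
    [0, 0.28, 0],
    [0, 0.32, 0]
  ],
  "yaw": [0, 0, 0, 0, 0, 0, 0, 0]
}}

```text
time_s: 2.25
ee_pos: [476.0, 282.2, 214.0]
ee_rot: [180.0, -0.0, -18.0]
force: [0.1, -0.5, -0.0]
gripper_width: 91.6
gripper_force: 0.0
```

Emit:
{"op": "send_rows", "data": {
  "grip": [1, 1, 1, 1, 1],
  "xyz": [
    [0, 0.03, -0.02],
    [0, 0.06, -0.05],
    [0, 0.076, -0.08],
    [0, 0.076, -0.1],
    [0, 0.076, -0.1]
  ],
  "yaw": [0, 0, 0, 0, 0]
}}

```text
time_s: 2.67
ee_pos: [473.4, 355.4, 108.9]
ee_rot: [179.5, 0.3, -17.9]
force: [-0.8, -0.7, -0.1]
gripper_width: 91.0
gripper_force: 0.0
```

Emit:
{"op": "send_rows", "data": {
  "grip": [1, 1, 1, 1, 1],
  "xyz": [
    [0, 0, 0],
    [0, 0, -0.015],
    [0, 0, -0.03],
    [0, 0, -0.035],
    [0, 0, -0.035]
  ],
  "yaw": [0, 0, 0, 0, 0]
}}

```text
time_s: 3.08
ee_pos: [476.8, 355.7, 79.6]
ee_rot: [-180.0, -0.0, -18.0]
force: [0.1, -0.6, -0.3]
gripper_width: 91.2
gripper_force: 0.0
```

```bash
python3 - <<'E'
from h import *
f=eyes.grab_frame("top");g=eyes.grab_frame("side")
a=cv2.resize(f["frame"][205:325,130:280],(500,400),interpolation=cv2.INTER_CUBIC)
b=cv2.resize(g["frame"][230:430,270:470],(400,400))
cv2.imwrite("pics/c2.png",cv2.resize(np.hstack([a,b])[:,:,::-1],(800,356)));print(env.state()["ee_pos"])
E
```

```text
[477.52342465 356.38718827  80.61032123]
```

View pics/c2.png

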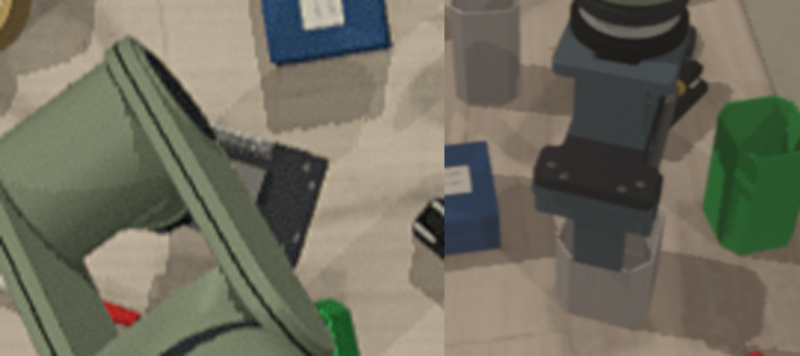

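The side crop shows the near finger in front of the pot's near wall, centred to within a few mm. The green pot stays clear, so I descend and squeeze.

Emit:
{"op": "send_rows", "data": {
  "grip": [1, 1, 1, 1, 1, 1],
  "xyz": [
    [0, 0, -0.008],
    [0, 0, -0.016],
    [0, 0, -0.024],
    [0, 0, -0.032],
    [0, 0, -0.037],
    [0, 0, -0.037]
  ],
  "yaw": [0, 0, 0, 0, 0, 0]
}}

```text
time_s: 3.68
ee_pos: [475.6, 355.6, 40.2]
ee_rot: [179.8, 0.1, -18.0]
force: [-0.4, -0.4, -0.4]
gripper_width: 91.1
gripper_force: 0.0
```

Emit:
{"op": "send_rows", "data": {
  "grip": [0.7, 0.65, 0.6, 0.55, 0.5, 0.5, 0.5, 0.5],
  "xyz": [
    [0, 0, 0],
    [0, 0, 0],
    [0, 0, 0],
    [0, 0, 0],
    [0, 0, 0],
    [0, 0, 0],
    [0, 0, 0],
    [0, 0, 0]
  ],
  "yaw": [0, 0, 0, 0, 0, 0, 0, 0],
  "grip_force": 10
}}

```text
time_s: 4.35
ee_pos: [476.9, 356.7, 42.4]
ee_rot: [-179.9, -0.0, -18.0]
force: [0.3, 1.4, 0.1]
gripper_width: 74.0
gripper_force: 10.0
```

Emit:
{"op": "send_rows", "data": {
  "grip": [1, 1, 1, 1, 1, 1, 1, 1],
  "xyz": [
    [0, 0, 0],
    [0, 0, 0],
    [0, 0, 0],
    [0, 0, 0.02],
    [0, 0, 0.04],
    [0, 0, 0.048],
    [0, 0, 0.048],
    [0, 0, 0.048]
  ],
  "yaw": [0, 0, 0, 0, 0, 0, 7, 14]
}}

```text
time_s: 5.02
ee_pos: [476.7, 356.1, 90.5]
ee_rot: [-180.0, -0.0, -3.6]
force: [-0.6, -0.5, -0.4]
gripper_width: 91.0
gripper_force: 0.0
```

Emit:
{"op": "send_rows", "data": {
  "grip": [1, 1, 1, 1, 1, 1, 1, 1],
  "xyz": [
    [0, 0, 0],
    [0, 0, 0],
    [0, 0, 0],
    [0, 0, 0],
    [0, 0, 0],
    [0, 0, 0],
    [0, 0, 0],
    [0, 0, 0]
  ],
  "yaw": [7, 14, 21, 28, 35, 42, 49, 56]
}}

```text
time_s: 5.68
ee_pos: [476.2, 355.8, 89.5]
ee_rot: [-180.0, 0.1, 52.4]
force: [0.3, 1.0, 0.4]
gripper_width: 91.1
gripper_force: 0.0
```

Emit:
{"op": "send_rows", "data": {
  "grip": [1, 1, 1, 1, 1, 1, 1, 1],
  "xyz": [
    [0, 0, 0],
    [0, 0, 0],
    [0, 0, 0],
    [0, 0, -0.01],
    [0, 0, -0.02],
    [0, 0, -0.03],
    [0, 0, -0.04],
    [0, 0, -0.048]
  ],
  "yaw": [7, 14, 20, 20, 20, 20, 20, 20]
}}

```text
time_s: 6.35
ee_pos: [475.8, 355.7, 40.0]
ee_rot: [-179.9, 0.1, 72.0]
force: [0.5, 0.8, 0.2]
gripper_width: 91.5
gripper_force: 0.0
```

Emit:
{"op": "send_rows", "data": {
  "grip": [1, 0.7, 0.65, 0.6, 0.55, 0.5, 0.5, 0.5],
  "xyz": [
    [0, 0, 0],
    [0, 0, 0],
    [0, 0, 0],
    [0, 0, 0],
    [0, 0, 0],
    [0, 0, 0],
    [0, 0, 0],
    [0, 0, 0]
  ],
  "yaw": [0, 0, 0, 0, 0, 0, 0, 0]
}}

```text
time_s: 7.02
ee_pos: [477.2, 356.5, 42.6]
ee_rot: [179.9, -0.1, 72.0]
force: [2.1, -0.2, 1.0]
gripper_width: 74.0
gripper_force: 10.0
```

Emit:
{"op": "send_rows", "data": {
  "grip": [1, 1, 1, 1, 1, 1, 1, 1],
  "xyz": [
    [0, 0, 0],
    [0, 0, 0],
    [0, 0, 0],
    [0, 0, 0.02],
    [0, 0, 0.05],
    [0, 0, 0.08],
    [0, 0, 0.11],
    [0, 0, 0.12]
  ],
  "yaw": [0, 0, 0, 0, 0, 0, 0, 0]
}}

```text
time_s: 7.68
ee_pos: [478.1, 357.6, 166.6]
ee_rot: [179.8, -0.4, 72.0]
force: [0.5, 0.5, 1.3]
gripper_width: 90.8
gripper_force: 0.0
```

Emit:
{"op": "send_rows", "data": {
  "grip": [1, 1, 1, 1, 1, 1, 1, 1],
  "xyz": [
    [0.014, -0.035, 0],
    [0.028, -0.07, 0],
    [0.042, -0.105, 0],
    [0.056, -0.14, 0],
    [0.07, -0.175, 0],
    [0.084, -0.21, 0],
    [0.0995, -0.2475, 0],
    [0.0995, -0.2475, 0]
  ],
  "yaw": [3, 6, 9, 12, 15, 16.8, 16.8, 16.8]
}}

```text
time_s: 8.35
ee_pos: [577.8, 102.5, 160.9]
ee_rot: [180.0, 0.2, 88.5]
force: [-0.7, 1.2, 0.2]
gripper_width: 91.2
gripper_force: 0.0
```

Emit:
{"op": "send_rows", "data": {
  "grip": [1, 1, 1, 1, 1, 1, 1, 1],
  "xyz": [
    [0, 0, 0],
    [0, 0, -0.015],
    [0, 0, -0.03],
    [0, 0, -0.04],
    [0, 0, -0.05],
    [0, 0, -0.06],
    [0, 0, -0.07],
    [0, 0, -0.084]
  ],
  "yaw": [0, 0, 0, 0, 0, 0, 0, 0]
}}

```text
time_s: 9.02
ee_pos: [576.6, 109.3, 77.8]
ee_rot: [179.9, -0.0, 88.9]
force: [0.1, -0.2, 0.9]
gripper_width: 91.4
gripper_force: 0.0
```

Emit:
{"op": "send_rows", "data": {
  "grip": [0.8, 0.7, 0.6, 0.5, 0.4, 0.3, 0.3, 0.3],
  "xyz": [
    [0, 0, 0],
    [0, 0, 0],
    [0, 0, 0],
    [0, 0, 0],
    [0, 0, 0],
    [0, 0, 0],
    [0, 0, 0],
    [0, 0, 0]
  ],
  "yaw": [0, 0, 0, 0, 0, 0, 0, 0],
  "grip_force": 6
}}

```text
time_s: 9.68
ee_pos: [577.6, 108.8, 79.1]
ee_rot: [179.8, -0.0, 88.8]
force: [3.3, -0.7, 3.4]
gripper_width: 66.9
gripper_force: 5.9
```

Emit:
{"op": "send_rows", "data": {
  "grip": [0.3, 0.3, 1, 1, 1, 1, 1, 1],
  "xyz": [
    [0, 0, 0],
    [0, 0, 0],
    [0, 0, 0],
    [0, 0, 0],
    [0, 0, 0],
    [0, 0, 0.02],
    [0, 0, 0.04],
    [0, 0, 0.052]
  ],
  "yaw": [0, 0, 0, 0, 0, 0, 0, 0]
}}

```text
time_s: 10.35
ee_pos: [575.2, 108.8, 130.5]
ee_rot: [-179.9, -0.0, 88.8]
force: [1.3, 0.0, 0.2]
gripper_width: 91.3
gripper_force: 0.0
```

Emit:
{"op": "send_rows", "data": {
  "grip": [1, 1, 1, 1, 1, 1, 1, 1],
  "xyz": [
    [0, 0, 0],
    [0, 0, 0],
    [0, 0, 0],
    [0, 0, 0],
    [0, 0, 0],
    [0, 0, 0],
    [0, 0, 0],
    [0, 0, 0]
  ],
  "yaw": [-7, -14, -21, -28, -35, -42, -49, -56]
}}

```text
time_s: 11.02
ee_pos: [574.4, 108.7, 128.8]
ee_rot: [-179.9, 0.2, 32.5]
force: [-0.1, -0.4, 0.6]
gripper_width: 91.0
gripper_force: 0.0
```

Emit:
{"op": "send_rows", "data": {
  "grip": [1, 1, 1, 1, 1, 1, 1, 1],
  "xyz": [
    [0, 0, 0],
    [0, 0, 0],
    [0, 0, 0],
    [0, 0, 0],
    [0, 0, 0],
    [0, 0, 0],
    [0, 0, -0.01],
    [0, 0, -0.02]
  ],
  "yaw": [-7, -14, -21, -28, -34, -34, -34, -34]
}}

```text
time_s: 11.68
ee_pos: [575.6, 108.8, 109.1]
ee_rot: [180.0, 0.0, -1.0]
force: [0.7, 0.1, -0.1]
gripper_width: 91.0
gripper_force: 0.0
```

Emit:
{"op": "send_rows", "data": {
  "grip": [1, 1, 1, 1, 0.7, 0.6, 0.5, 0.4],
  "xyz": [
    [0, 0, -0.01],
    [0, 0, -0.02],
    [0, 0, -0.032],
    [0, 0, -0.032],
    [0, 0, -0.032],
    [0, 0, -0.032],
    [0, 0, -0.032],
    [0, 0, -0.032]
  ],
  "yaw": [0, 0, 0, 0, 0, 0, 0, 0]
}}

```text
time_s: 12.35
ee_pos: [576.7, 109.2, 78.8]
ee_rot: [-179.9, -0.1, -1.2]
force: [-0.8, 2.7, 1.7]
gripper_width: 67.4
gripper_force: 1.1
```

Emit:
{"op": "send_rows", "data": {
  "grip": [0.3, 0.3, 0.3, 0.3, 0.3],
  "xyz": [
    [0, 0, 0],
    [0, 0, 0],
    [0, 0, 0],
    [0, 0, 0],
    [0, 0, 0]
  ],
  "yaw": [0, 0, 0, 0, 0],
  "grip_force": 12
}}

```text
time_s: 12.77
ee_pos: [576.6, 109.2, 78.7]
ee_rot: [-180.0, -0.1, -1.2]
force: [0.3, 2.9, 5.0]
gripper_width: 66.5
gripper_force: 11.9
```

Emit:
{"op": "send_rows", "data": {
  "grip": [0.3, 0.3, 0.3, 0.3, 0.3, 0.3, 0.3, 0.3],
  "xyz": [
    [0, 0, 0.005],
    [0, 0, 0.015],
    [0, 0, 0.03],
    [0, 0, 0.045],
    [0, 0, 0.06],
    [0, 0, 0.075],
    [0, 0, 0.09],
    [0, 0, 0.09]
  ],
  "yaw": [0, 0, 0, 0, 0, 0, 0, 0]
}}

```text
time_s: 13.43
ee_pos: [577.5, 108.5, 171.0]
ee_rot: [-180.0, -0.3, -1.2]
force: [0.6, -0.5, -2.2]
gripper_width: 66.6
gripper_force: 11.9
```

Emit:
{"op": "send_rows", "data": {
  "grip": [0.3, 0.3, 0.3, 0.3, 0.3, 0.3, 0.3, 0.3],
  "xyz": [
    [-0.008, 0.02, 0],
    [-0.02, 0.05, 0],
    [-0.034, 0.085, 0],
    [-0.048, 0.12, 0],
    [-0.062, 0.155, 0],
    [-0.076, 0.19, 0],
    [-0.088, 0.22, 0],
    [-0.0995, 0.2475, 0]
  ],
  "yaw": [-2, -4, -6, -9, -12, -15, -16.8, -16.8]
}}

```text
time_s: 14.1
ee_pos: [474.9, 357.4, 166.8]
ee_rot: [179.9, 0.1, -18.0]
force: [0.7, -0.6, -3.5]
gripper_width: 65.8
gripper_force: 12.0
```

Emit:
{"op": "send_rows", "data": {
  "grip": [0.3, 0.3, 0.3, 0.3, 0.3],
  "xyz": [
    [0, 0, 0],
    [0, 0, -0.003],
    [0, 0, -0.008],
    [0, 0, -0.012],
    [0, 0, -0.012]
  ],
  "yaw": [0, 0, 0, 0, 0]
}}

```text
time_s: 14.52
ee_pos: [476.2, 354.4, 154.3]
ee_rot: [179.8, 0.1, -18.1]
force: [0.1, -1.2, -2.1]
gripper_width: 65.8
gripper_force: 12.0
```

```bash
python3 - <<'E'
from h import *
P=[env.state()]
f=eyes.grab_frame("top");g=eyes.grab_frame("side")
s=env.state();print(P[0]["ee_pos"],s["ee_pos"],s["ee_rot"],s["force"],s["torque"],s["gripper_width"])
a=cv2.resize(f["frame"][205:325,130:280],(500,400),interpolation=cv2.INTER_CUBIC)
b=cv2.resize(g["frame"][230:430,270:470],(400,400))
cv2.imwrite("pics/c3.png",cv2.resize(np.hstack([a,b])[:,:,::-1],(800,356)))
E
```

```text
[476.24970254 354.44067557 154.30722778] [476.81014294 355.08841448 155.46487917] [ 1.79936240e+02  3.19635652e-02 -1.80668936e+01] [-0.22632207  0.53078726 -2.72466202] [0.02739456 0.05243589 0.06003826] 65.70011538167144
```

View pics/c3.png

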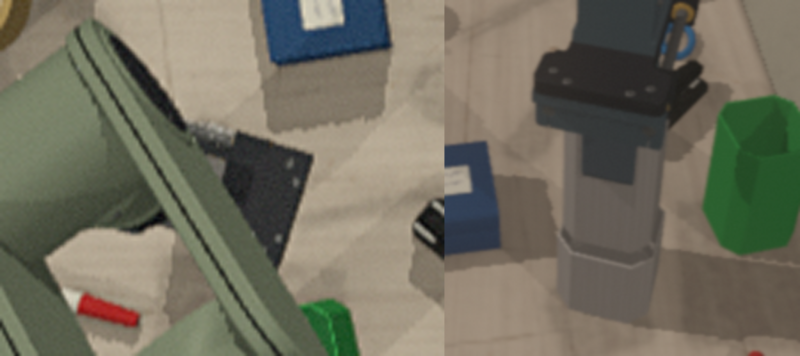

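The medium pot hangs straight above the large pot's mouth. I lower it slowly.

Emit:
{"op": "send_rows", "data": {
  "grip": [0.3, 0.3, 0.3, 0.3, 0.3, 0.3, 0.3, 0.3],
  "xyz": [
    [0, 0, 0],
    [0, 0, -0.002],
    [0, 0, -0.004],
    [0, 0, -0.006],
    [0, 0, -0.008],
    [0, 0, -0.01],
    [0, 0, -0.011],
    [0, 0, -0.012]
  ],
  "yaw": [0, 0, 0, 0, 0, 0, 0, 0]
}}

```text
time_s: 15.28
ee_pos: [476.5, 356.3, 143.7]
ee_rot: [180.0, 0.0, -18.0]
force: [-0.3, -0.2, -3.4]
gripper_width: 65.9
gripper_force: 12.0
```

Emit:
{"op": "send_rows", "data": {
  "grip": [0.3, 0.3, 0.3, 0.3, 0.3, 0.3, 0.3, 0.3],
  "xyz": [
    [0, 0, -0.003],
    [0, 0, -0.006],
    [0, 0, -0.009],
    [0, 0, -0.012],
    [0, 0, -0.016],
    [0, 0, -0.02],
    [0, 0, -0.025],
    [0, 0, -0.03]
  ],
  "yaw": [0, 0, 0, 0, 0, 0, 0, 0]
}}

```text
time_s: 15.95
ee_pos: [476.5, 356.2, 113.4]
ee_rot: [180.0, 0.0, -18.0]
force: [-0.4, 0.2, -2.5]
gripper_width: 66.1
gripper_force: 12.0
```

Emit:
{"op": "send_rows", "data": {
  "grip": [0.3, 0.3, 0.3, 0.3, 0.3, 0.3, 0.3, 0.3],
  "xyz": [
    [0, 0, -0.005],
    [0, 0, -0.01],
    [0, 0, -0.015],
    [0, 0, -0.02],
    [0, 0, -0.023],
    [0, 0, -0.026],
    [0, 0, -0.028],
    [0, 0, -0.029]
  ],
  "yaw": [0, 0, 0, 0, 0, 0, 0, 0]
}}

```text
time_s: 16.62
ee_pos: [476.5, 356.3, 84.8]
ee_rot: [180.0, 0.0, -18.0]
force: [0.1, 0.3, -2.3]
gripper_width: 66.1
gripper_force: 12.0
```

Emit:
{"op": "send_rows", "data": {
  "grip": [0.3, 0.3, 0.3, 0.3, 0.3],
  "xyz": [
    [0, 0, -0.001],
    [0, 0, -0.002],
    [0, 0, -0.003],
    [0, 0, -0.0035],
    [0, 0, -0.004]
  ],
  "yaw": [0, 0, 0, 0, 0]
}}

```text
time_s: 17.03
ee_pos: [476.6, 356.4, 81.7]
ee_rot: [-180.0, -0.0, -18.0]
force: [-2.3, 0.1, 5.1]
gripper_width: 65.9
gripper_force: 12.0
```

Emit:
{"op": "send_rows", "data": {
  "grip": [0.3, 1, 1, 1, 1, 1, 1],
  "xyz": [
    [0, 0, 0],
    [0, 0, 0],
    [0, 0, 0],
    [0, 0, 0],
    [0, 0, 0.01],
    [0, 0, 0.03],
    [0, 0, 0.05]
  ],
  "yaw": [0, 0, 0, 0, 0, 0, 0]
}}

```text
time_s: 17.62
ee_pos: [476.3, 355.9, 131.4]
ee_rot: [179.9, 0.0, -18.0]
force: [0.0, 0.0, 0.5]
gripper_width: 91.0
gripper_force: 0.0
```

The medium pot seated at the expected height: contact at TCP 81.7 with light force, against 81 expected. Next is the small pot. I will grip it 20 mm from its mouth at (507,-321) with yaw 59.3, on its axis, so it can pivot upright between the pads.

Emit:
{"op": "send_rows", "data": {
  "grip": [1, 1, 1, 1, 1, 1, 1, 1],
  "xyz": [
    [0, 0, 0.03],
    [0, -0.03, 0.06],
    [0, -0.07, 0.06],
    [0.005, -0.11, 0.06],
    [0.01, -0.15, 0.06],
    [0.01, -0.19, 0.06],
    [0.01, -0.23, 0.06],
    [0.01, -0.27, 0.06]
  ],
  "yaw": [0, 5, 10, 15, 20, 25, 30, 35]
}}

```text
time_s: 18.28
ee_pos: [486.4, 84.4, 191.9]
ee_rot: [180.0, -0.1, 17.3]
force: [1.0, -0.3, 0.0]
gripper_width: 91.2
gripper_force: 0.0
```

Emit:
{"op": "send_rows", "data": {
  "grip": [1, 1, 1, 1, 1, 1, 1, 1],
  "xyz": [
    [0.002, -0.04, 0],
    [0.005, -0.08, 0],
    [0.007, -0.12, 0],
    [0.01, -0.16, 0],
    [0.012, -0.2, 0],
    [0.015, -0.24, 0],
    [0.017, -0.28, 0],
    [0.02, -0.32, 0]
  ],
  "yaw": [5, 10, 15, 20, 25, 30, 36, 42]
}}

```text
time_s: 18.95
ee_pos: [506.3, -236.0, 191.9]
ee_rot: [179.9, -0.0, 59.3]
force: [0.1, 0.5, 0.4]
gripper_width: 91.2
gripper_force: 0.0
```

Emit:
{"op": "send_rows", "data": {
  "grip": [1, 1, 1, 1, 1, 1, 1],
  "xyz": [
    [0, -0.04, -0.01],
    [0.0005, -0.07, -0.03],
    [0.0005, -0.087, -0.05],
    [0.0005, -0.087, -0.07],
    [0.0005, -0.087, -0.09],
    [0.0005, -0.087, -0.1],
    [0.0005, -0.087, -0.1]
  ],
  "yaw": [0.3, 0.3, 0.3, 0.3, 0.3, 0.3, 0.3]
}}

```text
time_s: 19.53
ee_pos: [505.7, -320.1, 89.0]
ee_rot: [-179.7, -0.0, 59.3]
force: [-0.8, 0.6, 0.9]
gripper_width: 91.3
gripper_force: 0.0
```

```bash
python3 - <<'E'
from h import *
g=eyes.grab_frame("side");f=eyes.grab_frame("top")
s=env.state();print(s["ee_pos"],s["ee_rot"],s["gripper_width"])
a=cv2.resize(f["frame"][185:305,420:570],(500,400),interpolation=cv2.INTER_CUBIC)
b=cv2.resize(g["frame"][70:220,240:390],(400,400))
cv2.imwrite("pics/c4.png",cv2.resize(np.hstack([a,b])[:,:,::-1],(800,356)))
E
```

```text
[ 507.53324571 -320.86764801   91.79178831] [1.79937656e+02 5.57235677e-03 5.93447293e+01] 91.09041856221455
```

View pics/c4.png

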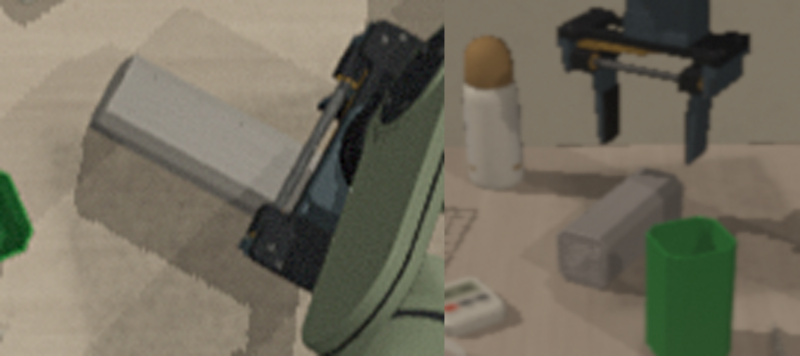

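The picture shows the fingers straddling the mouth end squarely, with nothing in the way. I descend to z = 10 and grip lightly.

Emit:
{"op": "send_rows", "data": {
  "grip": [1, 1, 1, 1, 1, 1, 1, 1],
  "xyz": [
    [0, 0, -0.02],
    [0, 0, -0.035],
    [0, 0, -0.05],
    [0, 0, -0.06],
    [0, 0, -0.07],
    [0, 0, -0.077],
    [0, 0, -0.081],
    [0, 0, -0.081]
  ],
  "yaw": [0, 0, 0, 0, 0, 0, 0, 0]
}}

```text
time_s: 20.3
ee_pos: [507.0, -320.6, 9.6]
ee_rot: [-180.0, 0.0, 59.3]
force: [-0.1, -0.1, 0.8]
gripper_width: 91.1
gripper_force: 0.0
```

Emit:
{"op": "send_rows", "data": {
  "grip": [0.7, 0.6, 0.5, 0.4, 0.3, 0.2, 0.1, 0.1],
  "xyz": [
    [0, 0, 0],
    [0, 0, 0],
    [0, 0, 0],
    [0, 0, 0],
    [0, 0, 0],
    [0, 0, 0],
    [0, 0, 0],
    [0, 0, 0]
  ],
  "yaw": [0, 0, 0, 0, 0, 0, 0, 0],
  "grip_force": 6
}}

```text
time_s: 20.97
ee_pos: [507.0, -320.8, 10.3]
ee_rot: [180.0, 0.0, 59.3]
force: [-0.6, -0.3, 2.4]
gripper_width: 58.1
gripper_force: 6.0
```

Emit:
{"op": "send_rows", "data": {
  "grip": [0.1, 0.1, 0.1, 0.1, 0.1, 0.1, 0.1, 0.1],
  "xyz": [
    [0.001, 0.002, 0.008],
    [0.003, 0.005, 0.018],
    [0.005, 0.008, 0.027],
    [0.0063, 0.0106, 0.035],
    [0.009, 0.015, 0.044],
    [0.0115, 0.0195, 0.052],
    [0.014, 0.024, 0.059],
    [0.017, 0.0286, 0.066]
  ],
  "yaw": [0, 0, 0, 0, 0, 0, 0, 0]
}}

```text
time_s: 21.63
ee_pos: [524.4, -291.6, 76.9]
ee_rot: [180.0, -0.0, 59.3]
force: [-0.2, 0.1, -2.7]
gripper_width: 57.7
gripper_force: 6.0
```

```bash
python3 - <<'E'
from h import *
g=eyes.grab_frame("side");f=eyes.grab_frame("top")
s=env.state();print(s["ee_pos"],s["force"],s["torque"],s["gripper_width"])
a=cv2.resize(f["frame"][185:305,420:570],(500,400),interpolation=cv2.INTER_CUBIC)
b=cv2.resize(g["frame"][70:220,240:390],(400,400))
cv2.imwrite("pics/c5.png",cv2.resize(np.hstack([a,b])[:,:,::-1],(800,356)))
E
```

```text
[ 525.38325045 -291.68095301   77.57036157] [-0.75633309 -0.91195702  0.38344089] [-0.115206   -0.17731563 -0.06623308] 58.072053335308
```

View pics/c5.png

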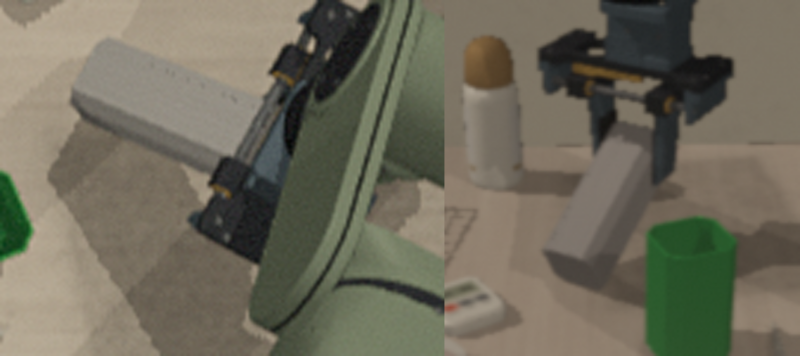

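The pot is tilting about 30° between the pads and its closed end is still low. I raise it straight up with a lighter grip so the closed end swings under, away from the timer.

Emit:
{"op": "send_rows", "data": {
  "grip": [0.1, 0.1, 0.1, 0.1, 0.1, 0.1, 0.1, 0.1],
  "xyz": [
    [0, 0, 0],
    [0, 0, 0.004],
    [0, 0, 0.008],
    [0, 0, 0.012],
    [0, 0, 0.017],
    [0, 0, 0.022],
    [0, 0, 0.026],
    [0, 0, 0.03]
  ],
  "yaw": [0, 0, 0, 0, 0, 0, 0, 0],
  "grip_force": 4.5
}}

```text
time_s: 22.4
ee_pos: [524.0, -292.3, 106.5]
ee_rot: [180.0, 0.0, 59.3]
force: [1.1, 0.6, -1.5]
gripper_width: 57.9
gripper_force: 4.5
```

```bash
python3 - <<'E'
from h import *
g=eyes.grab_frame("side");f=eyes.grab_frame("top")
s=env.state();print(s["ee_pos"],s["force"],s["torque"],s["gripper_width"])
a=cv2.resize(f["frame"][185:305,420:570],(500,400),interpolation=cv2.INTER_CUBIC)
b=cv2.resize(g["frame"][70:220,240:390],(400,400))
cv2.imwrite("pics/c6.png",cv2.resize(np.hstack([a,b])[:,:,::-1],(800,356)))
E
```

```text
[ 524.32954126 -292.6028855   107.09856412] [-1.18989157 -1.71187012  3.089197  ] [-0.13503291  0.18298726 -0.02696773] 58.28797819694787
```

View pics/c6.png

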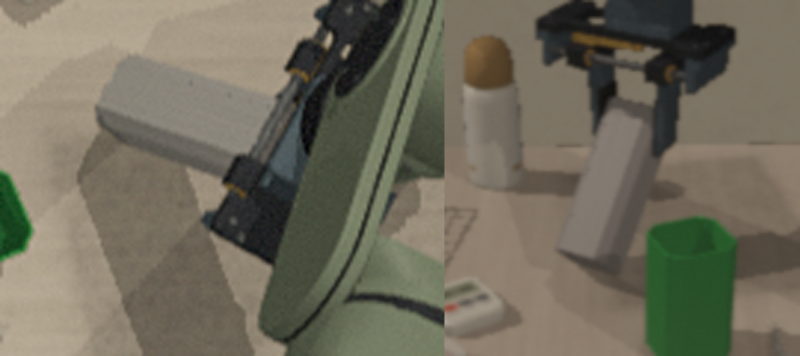

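The pot is now at roughly 50°, and the height agrees with the closed end resting on the bench. I keep raising, then bring the grip over the closed end.

Emit:
{"op": "send_rows", "data": {
  "grip": [0.1, 0.1, 0.1, 0.1, 0.1, 0.1, 0.1, 0.1],
  "xyz": [
    [0, 0, 0.003],
    [0, 0, 0.006],
    [0, 0, 0.009],
    [0, 0, 0.012],
    [0, 0, 0.015],
    [0, 0, 0.016],
    [0, 0, 0.016],
    [0, 0, 0.016]
  ],
  "yaw": [0, 0, 0, 0, 0, 0, 0, 0]
}}

```text
time_s: 23.17
ee_pos: [524.2, -292.3, 122.4]
ee_rot: [179.9, 0.0, 59.3]
force: [0.5, -0.2, 0.3]
gripper_width: 57.8
gripper_force: 4.5
```

```bash
python3 - <<'E'
from h import *
g=eyes.grab_frame("side");f=eyes.grab_frame("top")
s=env.state();print(s["ee_pos"],s["force"],s["torque"],s["gripper_width"])
# edges of small pot in side view: lowest light-grey pixels
fr=g["frame"];m=mask(g)[70:220,240:390]
n,lab,st,c=cv2.connectedComponentsWithStats(m)
for i in range(1,n):
    if st[i,4]>150: print(st[i]+[240,70,0,0,0],c[i].round(0)+[240,70])
cv2.imwrite("pics/c7.png",cv2.resize(fr[70:220,240:390],(400,400))[:,:,::-1])
E
```

```text
[ 524.23851022 -292.33632489  122.4124133 ] [-0.07770112 -0.14172942  1.3988868 ] [-0.00109611  0.08659189  0.04717234] 58.02594477987699
[ 278   70   85  110 2387] [325. 103.]
[300  83  17  40 354] [306.  99.]
```

Emit:
{"op": "send_rows", "data": {
  "grip": [0.1, 0.1, 0.1, 0.1, 0.1, 0.1, 0.1, 0.1],
  "xyz": [
    [0.003, 0.005, 0],
    [0.006, 0.01, 0.0005],
    [0.009, 0.016, 0.0005],
    [0.0125, 0.021, 0.001],
    [0.016, 0.027, 0.001],
    [0.019, 0.032, 0.001],
    [0.022, 0.037, 0],
    [0.0255, 0.043, -0.001]
  ],
  "yaw": [0, 0, 0, 0, 0, 0, 0, 0]
}}

```text
time_s: 23.93
ee_pos: [550.2, -248.6, 121.3]
ee_rot: [179.9, -0.0, 59.3]
force: [-1.0, 0.3, 4.9]
gripper_width: 57.9
gripper_force: 4.5
```

```bash
python3 - <<'E'
from h import *
g=eyes.grab_frame("side");f=eyes.grab_frame("top")
s=env.state();print(s["ee_pos"],s["force"],s["torque"],s["gripper_width"])
a=cv2.resize(f["frame"][145:305,390:570],(450,400),interpolation=cv2.INTER_CUBIC)
b=cv2.resize(g["frame"][70:220,220:370],(400,400),interpolation=cv2.INTER_CUBIC)
cv2.imwrite("pics/c8.png",cv2.resize(np.hstack([a,b])[:,:,::-1],(800,376)))
E
```

```text
[ 550.60219763 -247.91850776  121.04452845] [0.65878632 0.8442914  2.60643532] [ 0.17901273 -0.15324743 -0.00854475] 57.7818197192196
```

View pics/c8.png

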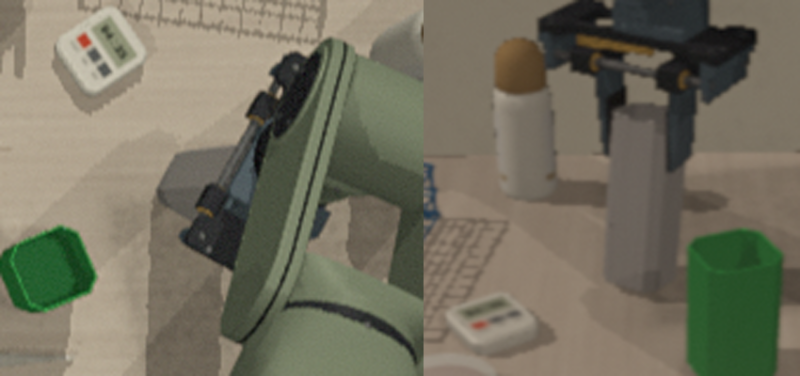

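```bash
python3 - <<'E'
from h import *
f=eyes.grab_frame("top");g=eyes.grab_frame("side")
for z in (0,20,40): print(z,[ray(f,p,z).round(0).tolist() for p in ((458,227.9),(466.5,210),(490,207.5))])
# side: bottom corners crop (x-424)/2.51+220 , y/2.51+70
k=2.507
for p in ((607,283),(622,290),(660,290),(677,270)): 
    uv=(220+(p[0]-424)/k,70+p[1]/k);print(np.round(uv,1),[ray(g,uv,z).round(0).tolist() for z in(0,15)])
s=env.state();print(s["ee_pos"],s["force"],s["torque"])
E
```

```text
0 [[550.0, -206.0], [591.0, -227.0], [595.0, -280.0]]
20 [[549.0, -202.0], [588.0, -222.0], [593.0, -275.0]]
40 [[547.0, -198.0], [586.0, -218.0], [590.0, -269.0]]
[293.  182.9] [[591.0, -232.0], [590.0, -206.0]]
[299.  185.7] [[577.0, -218.0], [576.0, -192.0]]
[314.1 185.7] [[541.0, -217.0], [541.0, -192.0]]
[320.9 177.7] [[524.0, -255.0], [524.0, -229.0]]
[ 550.11557882 -248.75344665  120.99652604] [0.96936505 0.49453168 3.7710303 ] [ 0.11012036 -0.20467893  0.02275153]
```

The pot's base works out to about (557,-242) against TCP (550,-248.5), so it is only a few degrees off upright. I shift 9 mm to straighten it, release, and regrip a quarter turn round, which also centres it on the other axis.

Emit:
{"op": "send_rows", "data": {
  "grip": [0.1, 0.1, 0.1, 0.1, 0.1, 0.1],
  "xyz": [
    [0.001, 0.002, 0],
    [0.002, 0.004, 0],
    [0.003, 0.006, 0],
    [0.0046, 0.0077, 0],
    [0.0046, 0.0077, 0],
    [0.0046, 0.0077, 0]
  ],
  "yaw": [0, 0, 0, 0, 0, 0]
}}

```text
time_s: 24.63
ee_pos: [553.8, -241.1, 120.4]
ee_rot: [-179.9, -0.0, 59.3]
force: [1.1, 1.1, -1.5]
gripper_width: 57.8
gripper_force: 4.5
```

Emit:
{"op": "send_rows", "data": {
  "grip": [0.3, 0.35, 0.45, 0.6, 0.8, 1, 1, 1],
  "xyz": [
    [0, 0, 0],
    [0, 0, 0],
    [0, 0, 0],
    [0, 0, 0],
    [0, 0, 0],
    [0, 0, 0],
    [0, 0, 0],
    [0, 0, 0]
  ],
  "yaw": [0, 0, 0, 0, 0, 0, 0, 0]
}}

```text
time_s: 25.3
ee_pos: [554.1, -241.5, 121.0]
ee_rot: [180.0, -0.0, 59.3]
force: [-0.7, -0.9, -0.0]
gripper_width: 91.0
gripper_force: 0.0
```

Emit:
{"op": "send_rows", "data": {
  "grip": [1, 1, 1, 1, 1, 1, 1, 1],
  "xyz": [
    [0, 0, 0.01],
    [0, 0, 0.025],
    [0, 0, 0.04],
    [0, 0, 0.055],
    [0, 0, 0.065],
    [0, 0, 0.065],
    [0, 0, 0.065],
    [0, 0, 0.065]
  ],
  "yaw": [0, 0, 0, 0, 0, -7, -14, -21]
}}

```text
time_s: 25.97
ee_pos: [554.2, -241.5, 186.8]
ee_rot: [180.0, -0.0, 38.0]
force: [0.8, 0.0, -0.8]
gripper_width: 91.0
gripper_force: 0.0
```

```bash
python3 - <<'E'
from h import *
g=eyes.grab_frame("side");f=eyes.grab_frame("top")
s=env.state();print(s["ee_pos"],s["force"])
a=cv2.resize(f["frame"][145:305,390:570],(450,400),interpolation=cv2.INTER_CUBIC)
b=cv2.resize(g["frame"][70:220,220:370],(400,400),interpolation=cv2.INTER_CUBIC)
cv2.imwrite("pics/c9.png",cv2.resize(np.hstack([a,b])[:,:,::-1],(800,376)))
E
```

```text
[ 554.15857251 -241.48532513  186.45737464] [-0.91640733  0.25762975 -0.16546186]
```

View pics/c9.png

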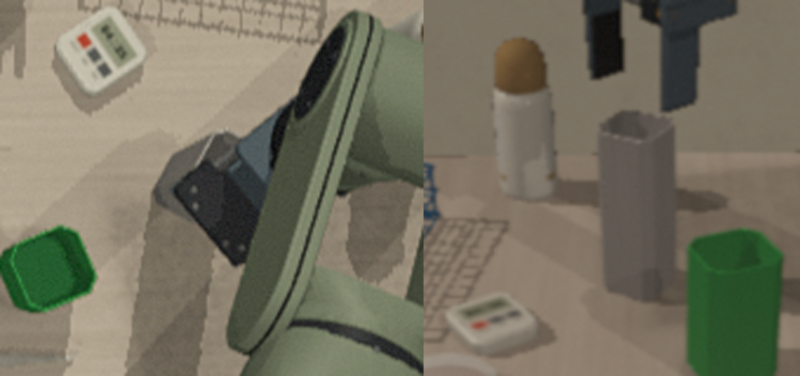

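The small pot now stands upright, mouth up, and the timer is undisturbed. From the side crop I check its centre before regripping.

```bash
python3 - <<'E'
from h import *
f=eyes.grab_frame("top");g=eyes.grab_frame("side")
k=2.507
S=lambda p:(220+(p[0]-424)/k,70+p[1]/k)
for p in ((602,290),(612,294),(660,300),(676,268)): print("base",ray(g,S(p),0).round(0))
for p in ((600,125),(675,122),(637,111),(658,128),(612,137)): print("rim",ray(g,S(p),160).round(0))
T=lambda p:(390+p[0]/2.353,145+p[1]/2.353)
for p in ((153,192),(172,152),): print("topbase",ray(f,T(p),0).round(0))
for p in ((212,133),(195,163)): print("toprim",ray(f,T(p),160).round(0))
# expected side px of rim/base for centre c
P=np.linalg.inv(np.array(g["pose"]))
e1=np.array([.511,.86]);e2=np.array([.86,-.511])
for c in ((554,-241.5),(559,-233)):
  for z in (0,160):
    V=[np.array(c)+a*e1+b*e2 for a,b in((29,19.7),(29,-19.7),(-29,19.7),(-29,-19.7),(19.7,29),(-19.7,29),(19.7,-29),(-19.7,-29))]
    q=np.array([P[:3,:3]@[v[0],v[1],z]+P[:3,3] for v in V]);u=q[:,0]/q[:,2]*g["fx"]+g["cx"];w=q[:,1]/q[:,2]*g["fy"]+g["cy"]
    x=(u-220)*k+424;y=(w-70)*k;print(c,z,"x",x.min().round(),x.max().round(),"y",y.min().round(),y.max().round())
E
```

```text
base [ 596. -219.]
base [ 586. -211.]
base [ 541. -199.]
base [ 525. -259.]
rim [ 592. -230.]
rim [ 526. -234.]
rim [ 560. -260.]
rim [ 541. -222.]
rim [ 581. -203.]
topbase [ 554. -200.]
topbase [ 592. -219.]
toprim [ 589. -217.]
toprim [ 563. -202.]
(554, -241.5) 0 x 610.0 682.0 y 260.0 296.0
(554, -241.5) 160 x 604.0 683.0 y 104.0 135.0
(559, -233) 0 x 604.0 677.0 y 264.0 301.0
(559, -233) 160 x 598.0 677.0 y 108.0 139.0
```

The pot is centred near (559.5,-234), about 9 mm further along its old axis, so I correct for that.

Emit:
{"op": "send_rows", "data": {
  "grip": [1, 1, 1, 1, 1, 1, 1, 1],
  "xyz": [
    [0.005, 0.0075, 0],
    [0.005, 0.0075, 0],
    [0.005, 0.0075, 0],
    [0.005, 0.0075, 0],
    [0.005, 0.0075, 0],
    [0.005, 0.0075, 0],
    [0.005, 0.0075, 0],
    [0.005, 0.0075, 0]
  ],
  "yaw": [-7, -14, -21, -28, -35, -42, -49, -56]
}}

```text
time_s: 26.83
ee_pos: [559.1, -233.9, 186.0]
ee_rot: [180.0, 0.0, -17.9]
force: [0.4, 0.7, 1.2]
gripper_width: 91.2
gripper_force: 0.0
```

Emit:
{"op": "send_rows", "data": {
  "grip": [1, 1, 1, 1, 1, 1, 1, 1],
  "xyz": [
    [0, 0, 0],
    [0, 0, 0],
    [0, 0, 0],
    [0, 0, -0.015],
    [0, 0, -0.03],
    [0, 0, -0.045],
    [0, 0, -0.055],
    [0, 0, -0.065]
  ],
  "yaw": [-7, -13, -13, -13, -13, -13, -13, -13]
}}

```text
time_s: 27.5
ee_pos: [559.0, -233.9, 120.2]
ee_rot: [180.0, 0.0, -30.5]
force: [0.1, 0.6, -0.1]
gripper_width: 91.4
gripper_force: 0.0
```

Emit:
{"op": "send_rows", "data": {
  "grip": [1, 0.7, 0.6, 0.5, 0.4, 0.3, 0.2, 0.1],
  "xyz": [
    [0, 0, 0],
    [0, 0, 0],
    [0, 0, 0],
    [0, 0, 0],
    [0, 0, 0],
    [0, 0, 0],
    [0, 0, 0],
    [0, 0, 0]
  ],
  "yaw": [0, 0, 0, 0, 0, 0, 0, 0],
  "grip_force": 4
}}

```text
time_s: 28.17
ee_pos: [559.5, -233.9, 121.5]
ee_rot: [-180.0, -0.1, -30.7]
force: [-0.6, 0.4, 2.1]
gripper_width: 58.7
gripper_force: 4.0
```

Emit:
{"op": "send_rows", "data": {
  "grip": [0.1, 0.1, 0.1, 0.1, 0.1, 0.1],
  "xyz": [
    [0, 0, 0],
    [0, 0, 0],
    [0, 0, 0],
    [0, 0, 0],
    [0, 0, 0],
    [0, 0, 0]
  ],
  "yaw": [0, 0, 0, 0, 0, 0],
  "grip_force": 12
}}

```text
time_s: 28.67
ee_pos: [559.6, -233.9, 121.5]
ee_rot: [-180.0, -0.1, -30.7]
force: [1.4, 1.4, 6.1]
gripper_width: 58.3
gripper_force: 12.0
```

Emit:
{"op": "send_rows", "data": {
  "grip": [1, 1, 1, 1, 1, 1, 1, 1],
  "xyz": [
    [0, 0, 0],
    [0, 0, 0],
    [0, 0, 0],
    [0, 0, 0.015],
    [0, 0, 0.035],
    [0, 0, 0.055],
    [0, 0, 0.06],
    [0, 0, 0.06]
  ],
  "yaw": [0, 0, 0, 0, 0, 0, 7, 14]
}}

```text
time_s: 29.33
ee_pos: [559.8, -234.6, 182.7]
ee_rot: [179.9, -0.2, -16.3]
force: [-0.5, -1.1, -1.5]
gripper_width: 91.2
gripper_force: 0.0
```

Emit:
{"op": "send_rows", "data": {
  "grip": [1, 1, 1, 1, 1, 1, 1, 1],
  "xyz": [
    [0, 0, 0],
    [0, 0, 0],
    [0, 0, 0],
    [0, 0, 0],
    [0, 0, 0],
    [0, 0, 0],
    [0, 0, 0],
    [0, 0, 0]
  ],
  "yaw": [7, 14, 21, 28, 35, 42, 49, 56]
}}

```text
time_s: 30.0
ee_pos: [558.6, -234.1, 180.3]
ee_rot: [-179.9, 0.1, 39.7]
force: [-0.2, 0.6, -0.8]
gripper_width: 91.0
gripper_force: 0.0
```

Emit:
{"op": "send_rows", "data": {
  "grip": [1, 1, 1, 1, 1, 1, 1, 1],
  "xyz": [
    [0, 0, 0],
    [0, 0, 0],
    [0, 0, 0],
    [0, 0, -0.015],
    [0, 0, -0.03],
    [0, 0, -0.045],
    [0, 0, -0.055],
    [0, 0, -0.06]
  ],
  "yaw": [7, 14, 20, 20, 20, 20, 20, 20]
}}

```text
time_s: 30.67
ee_pos: [558.0, -233.7, 118.9]
ee_rot: [-179.8, 0.0, 59.3]
force: [-0.2, -0.3, 0.2]
gripper_width: 91.1
gripper_force: 0.0
```

Emit:
{"op": "send_rows", "data": {
  "grip": [1, 0.7, 0.6, 0.5, 0.4, 0.3, 0.2, 0.1],
  "xyz": [
    [0, 0, 0],
    [0, 0, 0],
    [0, 0, 0],
    [0, 0, 0],
    [0, 0, 0],
    [0, 0, 0],
    [0, 0, 0],
    [0, 0, 0]
  ],
  "yaw": [0, 0, 0, 0, 0, 0, 0, 0],
  "grip_force": 4
}}

```text
time_s: 31.33
ee_pos: [559.0, -233.9, 121.3]
ee_rot: [-180.0, -0.0, 59.3]
force: [-1.1, 0.2, 1.9]
gripper_width: 58.1
gripper_force: 4.0
```

Emit:
{"op": "send_rows", "data": {
  "grip": [0.1, 0.1, 0.1, 0.1, 0.1, 0.1],
  "xyz": [
    [0, 0, 0],
    [0, 0, 0],
    [0, 0, 0],
    [0, 0, 0],
    [0, 0, 0],
    [0, 0, 0]
  ],
  "yaw": [0, 0, 0, 0, 0, 0],
  "grip_force": 14
}}

```text
time_s: 31.83
ee_pos: [559.0, -233.9, 121.3]
ee_rot: [-180.0, -0.0, 59.3]
force: [-2.5, 1.6, 5.2]
gripper_width: 58.1
gripper_force: 14.0
```

```bash
python3 - <<'E'
from workcell import env
s=env.state();print(s["ee_pos"],s["ee_rot"],s["force"],s["torque"],s["qpos"])
E
```

```text
[ 559.00808745 -233.88289458  121.29418647] [-1.79994856e+02 -9.38075731e-04  5.93256520e+01] [-2.52228571  1.60110196  5.24478426] [0.24292572 0.46186098 0.05175928] [-2.37921883e+01  2.50373499e+01  9.32063410e+01  1.75676818e-03
  6.17613035e+01  6.88132842e+00]
```

Emit:
{"op": "send_rows", "data": {
  "grip": [0.1, 0.1, 0.1, 0.1, 0.1, 0.1, 0.1, 0.1],
  "xyz": [
    [0, 0, 0.003],
    [0, 0, 0.012],
    [0, 0, 0.03],
    [0, 0, 0.055],
    [0, 0, 0.085],
    [0, 0, 0.115],
    [0, 0, 0.135],
    [0, 0, 0.14]
  ],
  "yaw": [0, 0, 0, 0, 0, 0, 0, 0]
}}

```text
time_s: 32.5
ee_pos: [561.0, -234.8, 265.4]
ee_rot: [179.5, -0.1, 59.3]
force: [1.2, -0.9, -1.5]
gripper_width: 58.0
gripper_force: 14.0
```

Emit:
{"op": "send_rows", "data": {
  "grip": [0.1, 0.1, 0.1, 0.1, 0.1, 0.1, 0.1, 0.1],
  "xyz": [
    [-0.002, 0.015, 0],
    [-0.005, 0.045, 0],
    [-0.01, 0.08, 0],
    [-0.015, 0.115, 0],
    [-0.02, 0.15, 0],
    [-0.026, 0.185, 0],
    [-0.032, 0.22, 0],
    [-0.0366, 0.2552, 0]
  ],
  "yaw": [1, 2, 3, 4, 5, 6, 7, 7.7]
}}

```text
time_s: 33.17
ee_pos: [520.4, 23.3, 258.9]
ee_rot: [-179.8, 0.1, 67.1]
force: [0.7, -0.1, -2.5]
gripper_width: 58.0
gripper_force: 14.0
```

Emit:
{"op": "send_rows", "data": {
  "grip": [0.1, 0.1, 0.1, 0.1, 0.1, 0.1, 0.1, 0.1],
  "xyz": [
    [-0.005, 0.035, 0],
    [-0.01, 0.07, 0],
    [-0.015, 0.105, 0],
    [-0.02, 0.14, 0],
    [-0.025, 0.175, 0],
    [-0.03, 0.21, 0],
    [-0.035, 0.24, 0],
    [-0.038, 0.265, 0]
  ],
  "yaw": [1, 2, 3, 4, 5, 5, 5, 5]
}}

```text
time_s: 33.83
ee_pos: [482.2, 288.5, 258.8]
ee_rot: [-179.8, 0.1, 72.1]
force: [0.8, -0.4, -3.6]
gripper_width: 58.0
gripper_force: 14.0
```

Emit:
{"op": "send_rows", "data": {
  "grip": [0.1, 0.1, 0.1, 0.1, 0.1, 0.1, 0.1, 0.1],
  "xyz": [
    [-0.003, 0.02, 0],
    [-0.006, 0.04, 0],
    [-0.007, 0.06, 0],
    [-0.008, 0.07, 0],
    [-0.008, 0.07, -0.005],
    [-0.008, 0.07, -0.01],
    [-0.008, 0.07, -0.014],
    [-0.008, 0.07, -0.014]
  ],
  "yaw": [0, 0, 0, 0, 0, 0, 0, 0]
}}

```text
time_s: 34.5
ee_pos: [476.0, 354.6, 245.3]
ee_rot: [-179.9, 0.2, 72.0]
force: [-0.1, -0.6, -1.7]
gripper_width: 58.1
gripper_force: 14.0
```

```bash
python3 - <<'E'
from h import *
g=eyes.grab_frame("side");f=eyes.grab_frame("top")
s=env.state();print(s["time_s"],s["ee_pos"],s["ee_rot"],s["force"],s["torque"])
P=np.linalg.inv(np.array(g["pose"]))
def proj(p):
    q=P[:3,:3]@np.array(p)+P[:3,3];return q[0]/q[2]*g["fx"]+g["cx"],q[1]/q[2]*g["fy"]+g["cy"]
# column edges of the pots along rows: compare small pot / medium pot / predicted
gr=cv2.GaussianBlur(cv2.cvtColor(g["frame"],cv2.COLOR_RGB2LAB)[...,2].astype(float),(3,3),0)
for z in (100,108,135,150,165,180,200):
    u,v=proj((476.5,356.2+30,z));r=int(round(v));row=gr[r-1:r+2,int(u)-50:int(u)+50].mean(0)
    on=np.where(row<133.5)[0]+int(u)-50
    print(z,r,round(u,1),on.min() if len(on) else None,on.max() if len(on) else None,len(on))
cv2.imwrite("pics/c10.png",g["frame"][:,:,::-1])
E
```

```text
34.6 [476.60283096 355.15087765 246.68531811] [-1.79987229e+02  4.53425199e-02  7.19559288e+01] [-0.13993737  0.68455536 -2.11767665] [-0.03250523 -0.04805215 -0.00348232]
100 357 369.2 337 391 52
108 353 369.6 342 391 50
135 338 370.9 340 389 46
150 330 371.6 345 391 44
165 321 372.4 350 390 36
180 312 373.2 350 392 32
200 300 374.3 346 397 49
```

Emit:
{"op": "send_rows", "data": {
  "grip": [0.1, 0.1, 0.1, 0.1, 0.1, 0.1, 0.1, 0.1],
  "xyz": [
    [0, 0, -0.002],
    [0, 0, -0.004],
    [0, 0, -0.006],
    [0, 0, -0.008],
    [0, 0, -0.009],
    [0, 0, -0.01],
    [0, 0, -0.011],
    [0, 0, -0.012]
  ],
  "yaw": [0, 0, 0, 0, 0, 0, 0, 0]
}}

```text
time_s: 35.27
ee_pos: [476.6, 356.2, 234.9]
ee_rot: [180.0, 0.0, 72.0]
force: [0.5, -0.5, -1.8]
gripper_width: 58.2
gripper_force: 14.0
```

```bash
python3 - <<'E'
from workcell import env
s=env.state();print(s["ee_pos"],s["ee_rot"],s["force"],s["torque"])
E
```

```text
[476.6054361  356.19459447 234.9358891 ] [1.79978215e+02 6.93684734e-03 7.20302198e+01] [ 0.4632177  -0.47279518 -1.78651347] [-0.06847205 -0.11407027 -0.05399858]
```

Underside about 3.5 mm below the rim with no contact. I continue down.

Emit:
{"op": "send_rows", "data": {
  "grip": [0.1, 0.1, 0.1, 0.1, 0.1, 0.1, 0.1, 0.1],
  "xyz": [
    [0, 0, -0.002],
    [0, 0, -0.004],
    [0, 0, -0.006],
    [0, 0, -0.008],
    [0, 0, -0.01],
    [0, 0, -0.012],
    [0, 0, -0.014],
    [0, 0, -0.016]
  ],
  "yaw": [0, 0, 0, 0, 0, 0, 0, 0]
}}

```text
time_s: 35.93
ee_pos: [476.6, 356.2, 218.8]
ee_rot: [180.0, 0.0, 72.0]
force: [0.8, -1.2, -1.9]
gripper_width: 57.5
gripper_force: 14.0
```

Emit:
{"op": "send_rows", "data": {
  "grip": [0.1, 0.1, 0.1, 0.1, 0.1, 0.1, 0.1, 0.1],
  "xyz": [
    [0, 0, -0.005],
    [0, 0, -0.01],
    [0, 0, -0.015],
    [0, 0, -0.02],
    [0, 0, -0.025],
    [0, 0, -0.03],
    [0, 0, -0.035],
    [0, 0, -0.04]
  ],
  "yaw": [0, 0, 0, 0, 0, 0, 0, 0]
}}

```text
time_s: 36.6
ee_pos: [476.6, 356.2, 178.5]
ee_rot: [180.0, 0.0, 72.0]
force: [0.6, -0.9, -1.9]
gripper_width: 58.0
gripper_force: 14.0
```

Emit:
{"op": "send_rows", "data": {
  "grip": [0.1, 0.1, 0.1, 0.1, 0.1, 0.1, 0.1, 0.1],
  "xyz": [
    [0, 0, -0.006],
    [0, 0, -0.012],
    [0, 0, -0.018],
    [0, 0, -0.024],
    [0, 0, -0.03],
    [0, 0, -0.036],
    [0, 0, -0.042],
    [0, 0, -0.046]
  ],
  "yaw": [0, 0, 0, 0, 0, 0, 0, 0]
}}

```text
time_s: 37.27
ee_pos: [476.5, 356.1, 132.1]
ee_rot: [180.0, 0.0, 72.0]
force: [1.1, -1.7, -0.4]
gripper_width: 58.1
gripper_force: 14.0
```

Emit:
{"op": "send_rows", "data": {
  "grip": [0.1, 0.1, 0.1, 0.1, 0.1, 0.1, 0.1, 0.1],
  "xyz": [
    [0, 0, -0.001],
    [0, 0, -0.002],
    [0, 0, -0.003],
    [0, 0, -0.004],
    [0, 0, -0.005],
    [0, 0, -0.0055],
    [0, 0, -0.006],
    [0, 0, -0.006]
  ],
  "yaw": [0, 0, 0, 0, 0, 0, 0, 0]
}}

```text
time_s: 37.93
ee_pos: [476.7, 356.2, 127.0]
ee_rot: [180.0, -0.0, 72.0]
force: [0.6, -2.0, -1.7]
gripper_width: 58.3
gripper_force: 14.0
```

Emit:
{"op": "send_rows", "data": {
  "grip": [0.1, 0.1, 0.1],
  "xyz": [
    [0, 0, -0.0007],
    [0, 0, -0.0015],
    [0, 0, -0.0015]
  ],
  "yaw": [0, 0, 0]
}}

```text
time_s: 38.18
ee_pos: [476.7, 356.3, 126.6]
ee_rot: [180.0, -0.0, 72.0]
force: [0.8, -3.5, 4.4]
gripper_width: 58.1
gripper_force: 14.0
```

Emit:
{"op": "send_rows", "data": {
  "grip": [0.4, 0.7, 1, 1, 1, 1],
  "xyz": [
    [0, 0, 0],
    [0, 0, 0],
    [0, 0, 0],
    [0, 0, 0],
    [0, 0, 0],
    [0, 0, 0]
  ],
  "yaw": [0, 0, 0, 0, 0, 0]
}}

```text
time_s: 38.68
ee_pos: [476.4, 356.4, 125.3]
ee_rot: [-180.0, -0.0, 72.0]
force: [-0.3, 0.1, -0.4]
gripper_width: 90.8
gripper_force: 0.0
```

Emit:
{"op": "send_rows", "data": {
  "grip": [1, 1, 1, 1, 1, 1, 1, 1],
  "xyz": [
    [0, 0, 0.01],
    [0, 0, 0.03],
    [0, 0, 0.055],
    [0, 0, 0.085],
    [0, 0, 0.1],
    [0, 0, 0.1],
    [0.0, -0.02, 0.1],
    [0, -0.05, 0.1]
  ],
  "yaw": [0, 0, 0, 0, 0, 0, 0, 0]
}}

```text
time_s: 39.35
ee_pos: [476.3, 307.4, 224.9]
ee_rot: [-180.0, -0.0, 72.2]
force: [1.2, -0.6, -0.6]
gripper_width: 91.5
gripper_force: 0.0
```

Emit:
{"op": "send_rows", "data": {
  "grip": [1, 1, 1, 1, 1, 1, 1, 1],
  "xyz": [
    [0, -0.035, 0],
    [0, -0.07, 0],
    [0, -0.105, 0],
    [0, -0.14, 0],
    [0, -0.175, 0],
    [0, -0.21, 0],
    [0, -0.245, 0],
    [0, -0.245, 0]
  ],
  "yaw": [0, 0, 0, 0, 0, 0, 0, 0]
}}

```text
time_s: 40.02
ee_pos: [475.6, 56.2, 224.8]
ee_rot: [-180.0, 0.2, 71.7]
force: [0.3, 0.5, 0.2]
gripper_width: 91.2
gripper_force: 0.0
```

```bash
python3 - <<'E'
from h import *
g=eyes.grab_frame("side");f=eyes.grab_frame("top")
P=np.linalg.inv(np.array(g["pose"]))
def proj(p):
    q=P[:3,:3]@np.array(p)+P[:3,3];return q[0]/q[2]*g["fx"]+g["cx"],q[1]/q[2]*g["fy"]+g["cy"]
c=np.array([476.6,356.2]);a=np.radians(72)
d=np.array([np.cos(a),np.sin(a)])
for n,h,z in(("small",29,165),("med",33,117.5),("large",37,70)):
    print(n,"predicted near-rim px",np.round(proj([*(c+h*d),z]),1))
u,v=proj([*(c+29*d),165]);u=int(u)
L=cv2.cvtColor(g["frame"],cv2.COLOR_RGB2GRAY).astype(float)
col=L[250:430,u-4:u+7].mean(1)
print("rows of bright peaks",[(250+i,round(col[i])) for i in range(2,178) if col[i]>col[i-1] and col[i]>=col[i+1] and col[i]-min(col[i-3:i+4].min(),999)>6])
cv2.imwrite("pics/fin.png",g["frame"][230:430,270:470,::-1])
E
```

```text
small predicted near-rim px [364.6 319.7]
med predicted near-rim px [361.9 348.7]
large predicted near-rim px [359.4 375.5]
rows of bright peaks [(259, 133), (321, 103), (350, 104), (378, 102), (413, 115)]
```

The rims show at rows 321, 350 and 378. The prediction for fully seated pots is 320, 349 and 376, and both pots touched down at the expected height, so I hand the job in.

```bash
python3 -c "
from workcell import env
print(env.job_done())"
```

```text
the job is handed in; nothing more can be done
None
```

The nest is finished and handed in at about 40 s: the medium pot is seated in the large one and the small pot stands upright in the medium one, both by contact height and rim rows; the timer looked unmoved in the last view of it, and the stapler and scissors were not re-checked.

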